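Open the twin-catch centrifuge lid

ROBOT

A 7-joint arm with a two-finger parallel gripper is mounted at the origin on the work surface. World frame = base frame: x ahead of the robot, y to its left, z up, the work surface at z = 0. Lengths are in m, angles in rad, forces in N, time in s.
With the tool pointing down it reaches from about 0.425 to 0.95 m from the base axis. Payload 4.7 kg.
Tool frame: the origin (TCP) lies at the very end of the fingers, on their centre line; the grasp point (between the pads) lies 19 mm behind it; z points along the fingers, y is the line along which they close (so a half turn about z gives the same grasp; the last joint's range is limited). The gripper opens to 85 mm and grips with 20 to 120 N. Pads are 22 mm wide; open, the fingers measure 114 mm over their backs; the gripper's body (76 mm by 85 mm) begins 54 mm behind the grasp point. The pads swing forward as they close: fully open they stand 13 mm farther back than shut.
Start: joints at [-1.18, 0.469, -0.049, 1.532, 0.024, 1.141, -0.082], TCP at [0.275, 0.616, 0.231] pointing down, gripper open.
Joint ranges: [-2.59, 2.59], [-0.33, 1.99], [-1.39, 1.29], [0.1, 2.45], [-1.04, 4.18], [0.21, 1.99], [-2.66, 2.66]. Speed limits (rad/s): [2.57, 2.57, 3.14, 3.14, 3.14, 3.14, 3.14].

INTERFACE

Orientations are given as [roll, pitch, yaw] about the fixed x, y, z axes, in that order (R = Rz(yaw) Ry(pitch) Rx(roll)).
In Python, from plant import bot gives the robot as it stands. The module is installed in compiled form; this text tells all that it offers.
- The arm moves only by the shell command python3 -m pendant 'ROWS' [OPENING] [FORCE]. ROWS is JSON, one flat list of numbers, 6 for each row, row after row: the shift along the tool's x, y, z as a fraction of full scale, then the turn, a rotation vector about the tool's x, y, z as a fraction of full scale. A call has exactly 5 rows; each row is the pose to reach, as a shift and turn from the pose commanded when the call began, along the tool's axes at that moment; what a row does not reach only later rows make up. Full scale, the value 1, is 0.3 m for a shift and 90 degrees for a turn. A row lasts 1/10 s, in which the tool goes at most 50 mm and 8.59 degrees, less where a joint would pass 70% of its speed; a pose out of reach is approached as far as the arm can. A call with a number of a shift or a turn outside -1 to 1 is refused whole. A call with a gripper value outside its range is refused whole. OPENING is the opening, from -1 (shut) to 1 (fully open), so that 0 is half open, set as the call begins (- or left out, the last holds). The fingers move at their own pace and stop on an object; FORCE is the grip in N (left out, the last holds). Time passes only in rows, so rows that repeat a pose let the fingers close, or fill a call up. It gives the time, the measured TCP pose, the force, the opening and the grip force at its end, in the units of the state.
- bot.read_state(): the state, without advancing time (a new reading comes with each control period).
- bot.capture(name): name is "scene" or "top" or "wrist"; returns a dict with "img" (420x560x3 uint8, red, green, blue), "vertical_fov" (degrees; the focal length in pixels is half the picture's height over the tangent of half this angle, whatever the lens; pixels are square), "cx", "cy" (the principal point, pixels), "T" (4x4, takes a point from camera to world coordinates); the wrist camera has in their place "T_tool_cam" (4x4, takes a point from camera to tool coordinates, whose origin is the TCP and whose axes are the flange's). Camera axes: x right, y up, looking along -z (the intrinsics and any distortion apply to the point x, -y, -z); pixel columns grow to the right and rows downward; lengths in m; the calibration is good to about 2 mm. A picture is of the moment at which its call begins: read the wrist's pose just before it. There is no depth.
- bot.job_done(): hands the job in; it is judged then, once.
Trained networks look in a picture, given as the dict that the camera call returned (one of the last four; its "shot" number tells which), for a name from the list of things; names that differ only in an ending like _2 or _b are one class to them, and where a whole thing is asked for, a point or a joint stands for the part that bears it (a point fixed in the world has none). Each returns a list of dicts, best first, with "conf" (0 to 1); they miss things now and then, are a little off and sometimes report something else, mostly with a low value. They report only what shows in the picture. A call takes as long as a camera call.
- bot.trace(picture, thing): "pixels" (420x560 bool, what is visible of it) and "pixel" ([row, column] in pixels, amid what is visible of it).
The state is a dict: "time_s": time; "joints": joint angles; "qvel": joint speeds; "joint_efforts": joint torques, N m; "tcp_pos": TCP position; "ee_rot": TCP orientation; "contact_force": force on the tool from outside, world axes, zero at the start; "torque": the same for the moment, N m; "width": finger opening in m; "gripper_force": force on a finger pad.
Only numpy, scipy, OpenCV 4.12 (cv2) and the standard library are available. Lean on these libraries where they do the work, as an engineer would, in place of code of your own. Each camera call takes 0.05 s, during which the arm holds its last target. There are 200 camera calls.

TASK

Open the lid of the bench centrifuge: with one fingertip on each of the two rectangular release keys on its sloping front panel, press both right in together and keep them in for the few seconds the lid takes to rise by itself, until it has come up to its stop; then let both keys spring back. Do not touch the lid or press the small round spin key between the release keys, leave the two knobs as they are set, and leave everything standing around the centrifuge where it is.

Things in the scene. Friction and masses are not known exactly. Their poses are not given: they have to be found in the camera images.
- centrifuge: Bench centrifuge, 300 deep (x) x 250 wide (y), fixed. Origin: centre of its underside; x from its front to its back, y to the left, z up. From the front edge (x = -150, 80 high) the control panel slopes up at 0.20 rad (11 deg) to x = -41, 103 high; panel normal (-0.199, 0, 0.980). Behind it the lid, front face at x = -42, shut 132 to 158 high.
- release_left_top (a point): Centre of the top of the left release key (y = +33, 42 mm up the slope): rectangular white cap with three ribs, 26 wide (y) x 24 along the slope, its top 11 above the panel. Site z: panel normal, out of the key; x: up the slope. The two release keys are 66 mm apart (centres); the lid's front is 69 mm behind them, horizontally.
- release_right_top (a point): Centre of the top of the right release key (y = -33), the same cap and axes.
- release_left (a joint): Travel of the left release key, m: 0 out, 0.006 right in, along the panel normal. Spring: 1.5 N at the start of the travel, 5 N right in (up to 1 N more from the catch). It draws the left catch of the lid from about 0.004 on; the catch engages again as the key comes back.
- release_right (a joint): Travel of the right release key, the same spring, for the right catch. One catch alone keeps the lid shut.
- lid_hinge (a joint): Lid angle, rad: 0 shut, 0.24 up at its stop; hinged along the back of the case. With both catches drawn a spring raises it slowly against a damper, to the stop in 2 to 4 s. If a key is let go below about 0.13 its catch holds the lid a little open in a safety notch (the key may stay partly in); pressing both again frees it.
- lid: The lid itself, white, 187 deep x 246 wide x 26 thick with a dark round viewing port; origin at the middle of its lower front edge, x and y as the centrifuge's when shut. The hinge axis lies 177 behind the front edge, 8 above the origin; at the stop the front edge has risen 42 mm.
- pulse (a joint): Travel of the short-spin key, m: 0 out, 0.006 in; not to be pressed.
- pulse_top (a point): Top centre of the short-spin key: round, 16 diameter, midway between the release keys, its top 6 above the panel.
- speed_knob_mark (a point): End of the white pointer on the left knob (32 diameter, 18 high, axis 90 to the left of the panel's middle, 48 mm up the slope), 14 mm from its axis. Turns at a touch.
- time_knob_mark (a point): End of the white pointer on the right knob, 90 to the right of the panel's middle; the same knob.
- wash_bottle_a: Loose wash bottle, 64 diameter, 160 high to the cap and 208 to the top of the bent blue spout, which reaches 48 to its +x; origin under its centre. Beside the centrifuge.
- wash_bottle_b: Loose wash bottle of the same size with red cap and spout. Beside the centrifuge.
- flask_bottle_a: Loose white bottle, 62 diameter, 125 high; origin under its centre. Beside the centrifuge.
- flask_bottle_b: Loose white bottle, 54 diameter, 105 high; origin under its centre. Beside the centrifuge.
- beaker: Loose glass beaker, 68 diameter, 90 high; origin under its centre. Left of the centrifuge's front.
- tube_rack: Loose white rack of small tubes, 70 (x) x 110 (y) x 56 high; origin under its centre. In front of the centrifuge, left.
- tip_box: Loose white pipette-tip box with a red band, 87 (x) x 122 (y) x 76 high; origin under its centre. In front of the centrifuge, right.
- spatula: Loose steel spatula, 130 long (x), 14 wide, 4 thick, flat on the bench in front of the centrifuge; origin under its middle.

How it is judged:
On the way:
1. both release keys are held in together with the lid risen to its stop (value of joint each of release_left, release_right above 0.0035 m and value of joint lid_hinge above 0.215 rad), for 0.2 s.
At the end, for the whole second after the job is handed in: The lid stands up at its stop (over 0.215 rad), both release keys and the spin key are out (under 1 mm), and every loose thing is within 20 mm of where it stood (value of joint lid_hinge above 0.215 rad and value of joint each of release_left, release_right, pulse below 0.001 m and distance of each of wash_bottle_a, flask_bottle_a, wash_bottle_b, flask_bottle_b, beaker, tube_rack, tip_box, spatula from where it was at the start of the episode below 0.02 m); the robot touches nothing.
It fails at once if the short-spin key is pressed (over 3 mm) (value of joint pulse above 0.003 m).
It fails at once if the robot pushes or lifts the lid (over 2 N) (contact force between any of the fingers, the arm and lid above 2 N).
It fails at once if a knob is turned (its pointer moves over 6 mm) (distance of any of speed_knob_mark, time_knob_mark from where it was at the start of the episode above 0.006 m).
It fails at once if something around the centrifuge is carried, shifted over 20 mm or tipped over (distance of any of wash_bottle_a, flask_bottle_a, wash_bottle_b, flask_bottle_b, beaker, tube_rack, tip_box, spatula from where it was at the start of the episode above 0.02 m or angle between any of wash_bottle_a, flask_bottle_a, wash_bottle_b, flask_bottle_b, beaker, tube_rack, tip_box, spatula's own z axis and vertical above 0.4 rad).
It also fails if it takes over 37 s, if anything falls off the work surface, if the arm or the gripper's body presses on something with over 40 N, if the wrist force passes 120 N, or if a joint passes its speed limit or range.

## Working session

There is one attempt and no reset: what is moved stays moved. The work goes in short steps, Python scripts to look and compute and a shell command to move; the robot and the scene stay as the last step left them, time stands still between calls to the robot, and variables do not carry over. Pictures are saved under pics/ and viewed, at most 10 in all, crops included, and the job is handed in when it is done.

```bash
mkdir -p pics; cat > h.py <<'E'
import numpy as np, cv2
from plant import bot
from scipy.spatial.transform import Rotation as Ro
def save(p,n): cv2.imwrite('pics/'+n+'.png',p['img'][:,:,::-1])
def f(p): return 210/np.tan(np.radians(p['vertical_fov'])/2)
E
python3 - <<'E'
from h import *
s=bot.read_state(); print({k:np.round(v,3) for k,v in s.items()})
for n in('scene','top'):
    p=bot.capture(n); save(p,n+'0'); print(n,[k for k in p], p['vertical_fov'],p['cx'],p['cy'],p['T'].round(3).tolist(), p.get('dist'))
    for t in('release_left_top','release_right_top','pulse_top','lid','centrifuge','speed_knob_mark'):
        print(t,[(np.round(d['pixel'],1).tolist(),round(d['conf'],2),int(d['pixels'].sum())) for d in bot.trace(p,t)][:3])
E
```

```text
{'time_s': np.float64(0.0), 'joints': array([-1.18 ,  0.469, -0.049,  1.534,  0.024,  1.141, -0.082]), 'qvel': array([-0.002, -0.   , -0.   ,  0.001, -0.002, -0.001, -0.001]), 'joint_efforts': array([ 0.0000e+00, -5.1031e+01, -4.7000e-02, -2.3772e+01,  1.1000e-02,
        8.0000e-03, -0.0000e+00]), 'tcp_pos': array([0.275, 0.616, 0.23 ]), 'ee_rot': array([-3.14 ,  0.   ,  2.722]), 'contact_force': array([-0.518,  0.223,  0.16 ]), 'torque': array([-0.021, -0.078,  0.038]), 'gripper_force': np.float64(0.0), 'width': np.float64(0.085)}
scene ['img', 'vertical_fov', 'cx', 'cy', 'T', 'shot'] 53.52818832509712 283.08439262900873 211.0250725753876 [[0.616, -0.674, 0.408, 1.015], [0.788, 0.525, -0.322, -0.266], [0.003, 0.519, 0.855, 0.987], [0.0, 0.0, 0.0, 1.0]] None
release_left_top [([207.8, 241.1], 0.62, 72), ([190.8, 264.8], 0.42, 94), ([205.6, 184.0], 0.37, 1872)]
release_right_top [([210.1, 240.3], 0.49, 102), ([158.7, 304.0], 0.31, 745)]
pulse_top [([211.5, 242.8], 0.23, 93)]
lid [([232.9, 298.1], 0.63, 7776), ([208.5, 241.1], 0.18, 95)]
centrifuge [([236.5, 286.6], 0.62, 13063)]
speed_knob_mark [([179.1, 279.1], 0.56, 116)]
top ['img', 'vertical_fov', 'cx', 'cy', 'T', 'shot'] 46.514151265224925 287.5255696836083 216.61407861779747 [[0.001, 0.987, -0.163, 0.417], [-1.0, 0.002, 0.011, 0.041], [0.011, 0.163, 0.987, 1.103], [0.0, 0.0, 0.0, 1.0]] None
release_left_top [([250.5, 274.5], 0.46, 146)]
release_right_top [([247.8, 305.3], 0.71, 137), ([315.8, 354.5], 0.2, 2452)]
pulse_top [([250.3, 289.6], 0.59, 39)]
lid [([166.9, 281.1], 0.55, 11047), ([250.2, 287.2], 0.31, 53), ([198.8, 285.6], 0.2, 18130)]
centrifuge [([199.5, 282.6], 0.64, 17852)]
speed_knob_mark [([253.3, 245.7], 0.7, 171), ([197.2, 285.3], 0.56, 17757)]
```

```bash
python3 - <<'E'
import cv2
a=cv2.imread('pics/top0.png');b=cv2.imread('pics/scene0.png')
cv2.imwrite('pics/top0b.png',cv2.resize(a,(784,588),interpolation=cv2.INTER_CUBIC))
E
```

```text
(no output)
```

View pics/top0b.png

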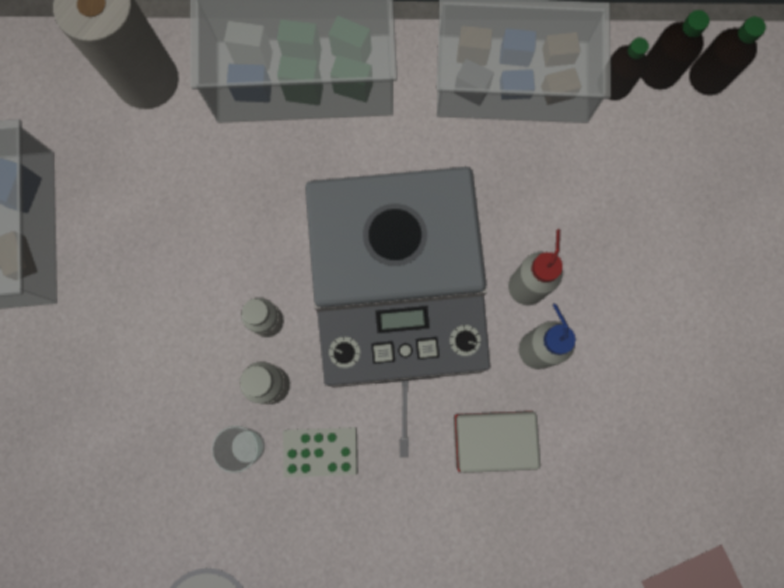

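View pics/scene0.png

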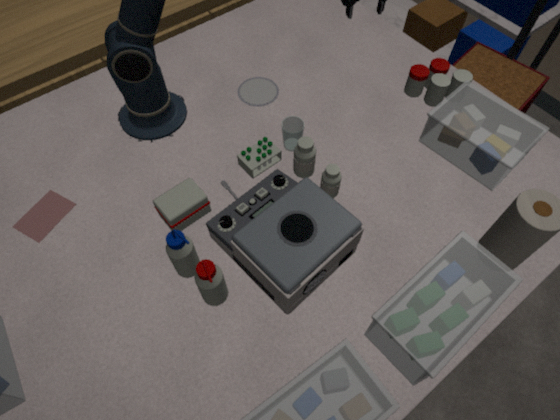

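The top view shows the release keys at about (252, 273) and (249, 305), with the spin key between them at (250, 289). The scene view agrees, and nothing stands directly over the panel.

```bash
cat >> h.py <<'E'
def at(p,px,z,T=None):
    T=p['T'] if T is None else T
    d=T[:3,:3]@np.array([(px[1]-p['cx'])/f(p),-(px[0]-p['cy'])/f(p),-1]); o=T[:3,3]
    return o+d*(z-o[2])/d[2]
E
python3 - <<'E'
from h import *
p=bot.capture('top')
for n,px,z in(('L',(252,273.7),.099),('R',(249.2,305.5),.099),('pulse',(250.4,289.6),.094),('knobL',(251.5,246),.107),('knobR',(243,332),.107)):
    print(n,at(p,px,z).round(4))
for t in('release_left_top','release_right_top'):
    for d in bot.trace(p,t)[:1]: print(t,at(p,d['pixel'],.099).round(4))
w=bot.capture('wrist'); print(w['T_tool_cam'].round(3).tolist(),w['vertical_fov'])
E
```

```text
L [0.5089 0.0589 0.099 ]
R [ 0.5148 -0.0066  0.099 ]
pulse [0.5127 0.0261 0.094 ]
knobL [0.5091 0.1152 0.107 ]
knobR [ 0.5268 -0.0606  0.107 ]
release_left_top [0.513  0.0609 0.099 ]
release_right_top [ 0.5133 -0.0087  0.099 ]
[[0.001, 0.958, 0.286, 0.072], [1.0, -0.001, -0.001, 0.001], [-0.001, 0.286, -0.958, -0.142], [0.0, 0.0, 0.0, 1.0]] 62.40409998158661
```

```bash
cat >> h.py <<'E'
def target(mid,psi,h):
    # TCP pose at height h along panel normal above the keys' midpoint; tool z = -n, tool x down-slope
    C=Ro.from_euler('z',psi).as_matrix(); n=C@[-.199,0,.98]; y=C@[0,1,0]
    x=np.cross(-y,-n)
    R=np.c_[x,-y,-n]
    if np.dot(x,C@[1,0,0])>0: R=np.c_[-x,y,-n]
    return np.array(mid)+h*n,R
def rows(P,R):
    s=bot.read_state(); R0=Ro.from_euler('xyz',s['ee_rot']).as_matrix()
    print('t',s['time_s'],'tcp',np.round(s['tcp_pos'],4),'F',np.round(s['contact_force'],1))
    print('shift',(R0.T@(P-s['tcp_pos'])/.3).round(3),'turn',(Ro.from_matrix(R0.T@R).as_rotvec()/(np.pi/2)).round(4),'det',round(np.linalg.det(R),2))
E
python3 - <<'E'
from h import *
P,R=target([.512,.026,.099],.097,.15); print(P,R.round(2)); rows(P,R)
E
```

```text
[0.48229032 0.02310909 0.246     ] [[-0.98 -0.1   0.2 ]
 [-0.09  1.    0.02]
 [-0.2   0.   -0.98]]
t 0.9 tcp [0.2751 0.6164 0.2314] F [-0.2  0.3  0.3]
shift [-1.437 -1.524 -0.049] turn [-0.0329 -0.1247 -0.3279] det 1.0
```

```bash
python3 -m pendant '[-0.11,-0.117,-0.004,0,0,0, -0.22,-0.234,-0.008,0,0,0, -0.33,-0.351,-0.012,0,0,0, -0.44,-0.468,-0.016,0,0,0, -0.55,-0.585,-0.02,0,0,0]' 0.21 60
python3 -m pendant '[-0.11,-0.117,-0.004,0,0,0, -0.22,-0.234,-0.008,0,0,0, -0.33,-0.351,-0.012,0,0,0, -0.44,-0.468,-0.016,0,0,0, -0.55,-0.585,-0.02,0,0,0]'
python3 - <<'E'
from h import *
rows(*target([.512,.026,.099],.097,.15))
E
```

```text
time_s: 1.4
tcp_pos: [0.3547, 0.387, 0.2376]
ee_rot: [3.141, 0.0, 2.722]
contact_force: [0.6, -0.7, 1.0]
width: 0.0514
gripper_force: 0.0
time_s: 1.9
tcp_pos: [0.4338, 0.1595, 0.2438]
ee_rot: [3.14, 0.001, 2.722]
contact_force: [-0.3, 0.5, -0.3]
width: 0.0513
gripper_force: 0.0
t 1.9 tcp [0.4338 0.1595 0.2438] F [-0.3  0.5 -0.3]
shift [-0.333 -0.349 -0.008] turn [-0.0323 -0.1241 -0.3278] det 1.0
```

```bash
python3 -m pendant '[-0.08,-0.08,0,-0.008,-0.031,-0.082, -0.16,-0.17,0,-0.016,-0.062,-0.164, -0.25,-0.26,0,-0.024,-0.093,-0.246, -0.33,-0.35,-0.008,-0.032,-0.124,-0.328, -0.33,-0.35,-0.008,-0.032,-0.124,-0.328]'
python3 -m pendant '[0,0,0,0,0,0,0,0,0,0,0,0,0,0,0,0,0,0,0,0,0,0,0,0,0,0,0,0,0,0]'
python3 - <<'E'
from h import *
rows(*target([.512,.026,.099],.097,.15))
s=bot.read_state(); w=bot.capture('wrist'); save(w,'w1')
T=np.eye(4);T[:3,:3]=Ro.from_euler('xyz',s['ee_rot']).as_matrix();T[:3,3]=s['tcp_pos']
np.savez('w1.npz',T=T@w['T_tool_cam'])
for t in('release_left_top','release_right_top','pulse_top'):
    for d in bot.trace(w,t)[:3]: print(t,d['conf'],np.round(d['pixel'],1),at(w,d['pixel'],.099,T@w['T_tool_cam']).round(4))
E
```

```text
time_s: 2.4
tcp_pos: [0.4809, 0.0201, 0.2462]
ee_rot: [-3.14, 0.2, -3.051]
contact_force: [0.3, 0.8, -0.1]
width: 0.0513
gripper_force: 0.0
time_s: 2.9
tcp_pos: [0.481, 0.0259, 0.2456]
ee_rot: [-3.14, 0.199, -3.043]
contact_force: [-0.1, 0.6, -0.6]
width: 0.052
gripper_force: 0.0
t 2.9 tcp [0.481  0.0259 0.2456] F [-0.1  0.6 -0.6]
shift [-0.004 -0.01  -0.001] turn [-0.0005 -0.0011  0.001 ] det 1.0
release_left_top 0.98 [197.7 313.9] [0.5111 0.061  0.099 ]
release_right_top 0.57 [196.3 235.3] [ 0.5165 -0.007   0.099 ]
pulse_top 0.53 [195.2 274.3] [0.5121 0.0266 0.099 ]
```

View pics/w1.png

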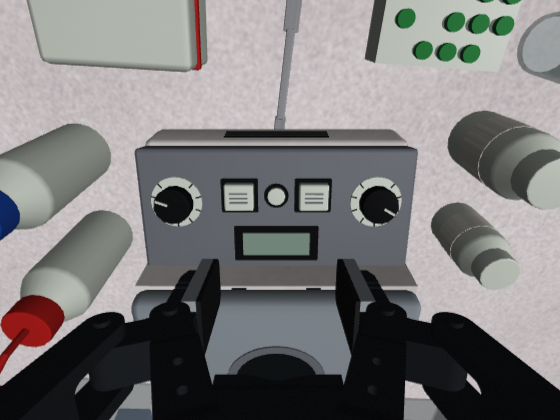

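The wrist picture shows the right key at (197, 239), the left key at (197, 314.5) and the spin key at (196, 276.5). The panel lies level in the picture, so the yaw is right.

```bash
python3 - <<'E'
from h import *
w=bot.capture('wrist');T=np.load('w1.npz')['T']
L=at(w,(197,314.5),.099,T);R=at(w,(197,239),.099,T);m=(L+R)/2
print(L.round(4),R.round(4),m.round(4),np.linalg.norm(L-R),np.arctan2(R[0]-L[0],L[1]-R[1]))
kl=at(w,(202,379),.107,T);kr=at(w,(202,174.5),.107,T); print(kl,kr,np.arctan2(kr[0]-kl[0],kl[1]-kr[1]),np.linalg.norm(kl-kr))
rows(*target(m,.097,.015))
E
```

```text
[0.5103 0.0615 0.099 ] [ 0.5168 -0.0037  0.099 ] [0.5136 0.0289 0.099 ] 0.06550597525715758 0.09943149482631795
[0.50581346 0.11527395 0.107     ] [ 0.52303685 -0.0573654   0.107     ] 0.09943612253035271 0.1734963689443318
t 3.15 tcp [0.481  0.0253 0.2457] F [-0.3 -0.8  0.7]
shift [-0.011  0.002  0.451] turn [-0.0007 -0.0009  0.0003] det 1.0
```

```bash
python3 -m pendant '[-0.003,0,0.1,0,0,0, -0.006,0,0.2,0,0,0, -0.009,0,0.3,0,0,0, -0.01,0,0.4,0,0,0, -0.01,0,0.4,0,0,0]'
python3 - <<'E'
from h import *
rows(*target([.5133,.028,.099],.098,.0))
w=bot.capture('wrist'); save(w,'w2')
E
```

```text
time_s: 3.65
tcp_pos: [0.5054, 0.0274, 0.1252]
ee_rot: [-3.139, 0.191, -3.044]
contact_force: [-1.7, -0.1, -0.2]
width: 0.0515
gripper_force: 0.0
t 3.65 tcp [0.5054 0.0274 0.1252] F [-1.7 -0.1 -0.2]
shift [-0.009 -0.     0.091] turn [-0.0015 -0.0058 -0.0004] det 1.0
```

View pics/w2.png

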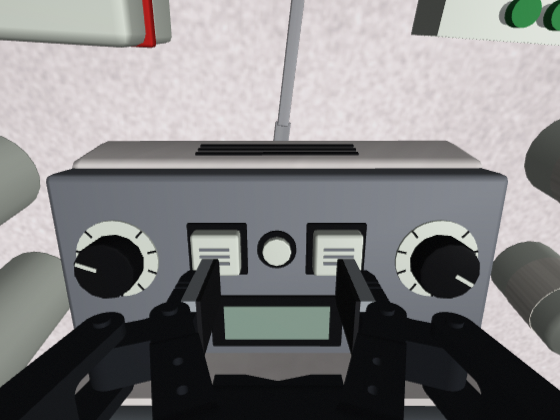

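The fingers are lined up with the keys: tips at columns 207 and 349, keys at 217 and 339 and still farther off. Going closer.

```bash
python3 -m pendant '[-0.003,0,0.03,0,0,0, -0.006,0,0.05,0,0,0, -0.008,0,0.065,0,0,0, -0.008,0,0.065,0,0,0, -0.008,0,0.065,0,0,0]'
python3 - <<'E'
from h import *
rows(*target([.5133,.028,.099],.098,.0))
w=bot.capture('wrist'); save(w,'w3')
E
```

```text
time_s: 4.2
tcp_pos: [0.5139, 0.0282, 0.1103]
ee_rot: [-3.141, 0.199, -3.044]
contact_force: [-0.1, 0.2, -0.7]
width: 0.0517
gripper_force: 0.0
t 4.2 tcp [0.5139 0.0282 0.1103] F [-0.1  0.2 -0.7]
shift [ 0.009 -0.     0.037] turn [-0.0008 -0.0005 -0.0005] det 1.0
```

View pics/w3.png

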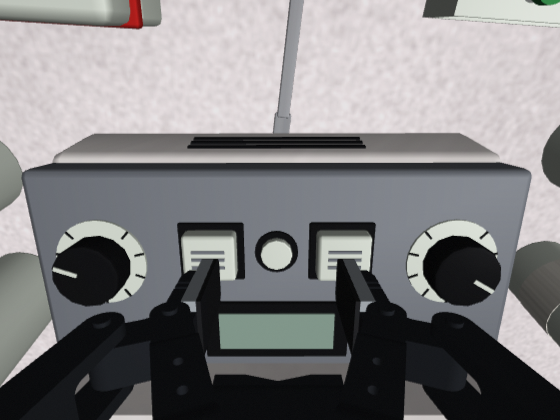

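Everything still lines up. The tips need to go about 4 mm toward the front edge, then press step by step on force.

```bash
python3 -m pendant '[0.006,0,0.005,0,0,0, 0.012,0,0.01,0,0,0, 0.012,0,0.03,0,0,0, 0.012,0,0.04,0,0,0, 0.012,0,0.04,0,0,0]'
python3 -m pendant '[0,0,0.006,0,0,0, 0,0,0.012,0,0,0, 0,0,0.015,0,0,0, 0,0,0.015,0,0,0, 0,0,0.015,0,0,0]'
python3 - <<'E'
from h import *
rows(*target([.5133,.028,.099],.098,.0))
w=bot.capture('wrist'); save(w,'w4')
E
```

```text
time_s: 4.75
tcp_pos: [0.5122, 0.0281, 0.0968]
ee_rot: [-3.14, 0.198, -3.044]
contact_force: [-0.1, -0.3, -1.1]
width: 0.0513
gripper_force: 0.0
time_s: 5.25
tcp_pos: [0.5135, 0.0282, 0.0935]
ee_rot: [-3.141, 0.199, -3.044]
contact_force: [-2.3, -0.6, 4.6]
width: 0.0518
gripper_force: 2.6
t 5.25 tcp [0.5135 0.0282 0.0935] F [-2.3 -0.6  4.6]
shift [-0.003 -0.    -0.018] turn [-0.0007 -0.0007 -0.0005] det 1.0
```

View pics/w4.png

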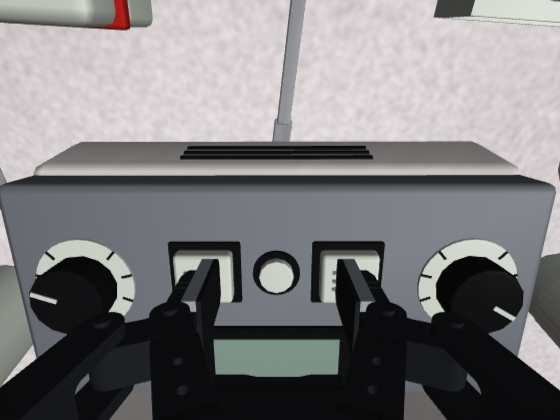

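Both tips rest on the caps, with contact force building. Pressing in about 6 mm.

```bash
python3 -m pendant '[0.002,0,0.006,0,0,0, 0.003,0,0.012,0,0,0, 0.003,0,0.018,0,0,0, 0.003,0,0.018,0,0,0, 0.003,0,0.018,0,0,0]'
python3 -m pendant '[0,0,0.003,0,0,0, 0,0,0.005,0,0,0, 0,0,0.005,0,0,0, 0,0,0.005,0,0,0, 0,0,0.005,0,0,0]'
```

```text
time_s: 5.8
tcp_pos: [0.5143, 0.0282, 0.0896]
ee_rot: [-3.141, 0.201, -3.045]
contact_force: [-7.8, -0.6, 20.4]
width: 0.0516
gripper_force: 10.8
time_s: 6.3
tcp_pos: [0.5144, 0.0282, 0.0894]
ee_rot: [3.141, 0.201, -3.045]
contact_force: [-15.0, -1.4, 36.2]
width: 0.0514
gripper_force: 19.0
```

```bash
Z='' ; python3 -m pendant '[0,0,-0.004,0,0,0,0,0,-0.004,0,0,0,0,0,-0.004,0,0,0,0,0,-0.004,0,0,0,0,0,-0.004,0,0,0]'
for i in 1 2 3 4 5 6; do python3 -m pendant '[0,0,0,0,0,0,0,0,0,0,0,0,0,0,0,0,0,0,0,0,0,0,0,0,0,0,0,0,0,0]' | grep -E 'time|contact|tcp'; done
python3 - <<'E'
from h import *
w=bot.capture('wrist'); save(w,'w5');s=bot.capture('scene'); save(s,'s5')
a=cv2.resize(s['img'][150:320,190:390],None,fx=2.47,fy=2.47,interpolation=cv2.INTER_CUBIC)
b=cv2.resize(cv2.imread('pics/scene0.png')[150:320,190:390],None,fx=1.5,fy=1.5)
o=np.zeros((420,800,3),np.uint8);o[:,:494]=a[:420,:494,::-1];o[:255,494:794]=b;cv2.imwrite('pics/c5.png',o)
E
```

```text
time_s: 6.8
tcp_pos: [0.5143, 0.0282, 0.0895]
ee_rot: [-3.142, 0.201, -3.045]
contact_force: [-9.3, -1.1, 23.1]
width: 0.0517
gripper_force: 12.4
time_s: 7.3
tcp_pos: [0.5143, 0.0282, 0.0895]
contact_force: [-9.5, -1.5, 23.6]
time_s: 7.8
tcp_pos: [0.5143, 0.0282, 0.0895]
contact_force: [-8.8, -1.8, 23.5]
time_s: 8.3
tcp_pos: [0.5143, 0.0282, 0.0895]
contact_force: [-9.2, -1.4, 22.7]
time_s: 8.8
tcp_pos: [0.5144, 0.0282, 0.0895]
contact_force: [-9.2, -1.0, 23.2]
time_s: 9.3
tcp_pos: [0.5143, 0.0282, 0.0895]
contact_force: [-9.2, -1.5, 23.9]
time_s: 9.8
tcp_pos: [0.5143, 0.0282, 0.0895]
contact_force: [-8.9, -0.9, 23.8]
```

View pics/c5.png

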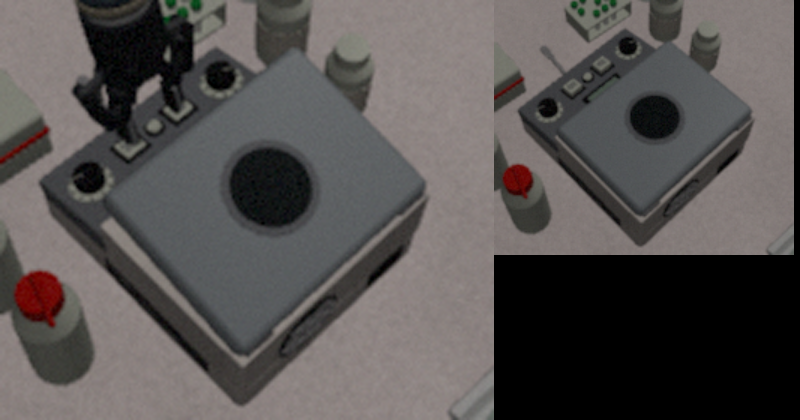

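View pics/w5.png

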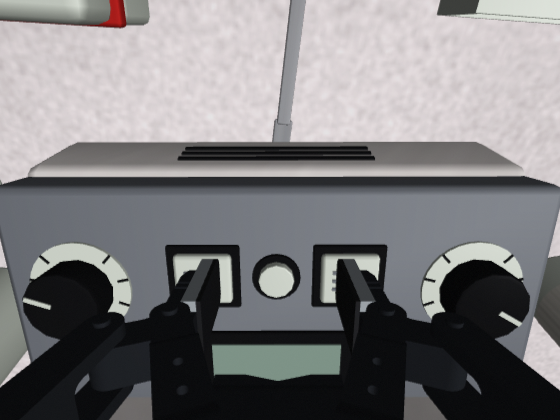

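The lid has risen: it now hides the display in the scene view, and a light gap shows under its edge. Holding a little longer and checking that it has stopped moving.

```bash
for i in 1 2 3; do python3 -m pendant '[0,0,0,0,0,0,0,0,0,0,0,0,0,0,0,0,0,0,0,0,0,0,0,0,0,0,0,0,0,0]' | grep -E 'time|contact'; done
python3 - <<'E'
from h import *
s=bot.capture('scene'); save(s,'s6')
g=lambda n:cv2.imread('pics/%s.png'%n,0)[170:310,230:370].astype(np.float32)
for a,b in(('scene0','s5'),('s5','s6')):print(a,b,np.abs(g(a)-g(b)).mean(),(np.abs(g(a)-g(b))>20).sum())
# expected pixel of lid front corners, shut and at stop
T=np.linalg.inv(s['T']);C=Ro.from_euler('z',.098).as_matrix()
k=np.array([-.150+.042*.98-.011*.199,0,0]);o=np.array([.5133,.028,0])-C@k
for nm,th in(('shut',0),('half',.12),('stop',.24)):
  for y in(.123,-.123):
    r=np.array([-.177,y,.018]);h=np.array([.135,0,.140])
    q=Ro.from_euler('y',th).apply(r)+h
    c=(T@np.r_[C@q+o,1])[:3]; print(nm,y,q.round(3),'px row,col',round(s['cy']-f(s)*c[1]/-c[2],1),round(s['cx']+f(s)*c[0]/-c[2],1))
a=cv2.resize(cv2.imread('pics/s6.png')[160:310,200:370],None,fx=4,fy=4,interpolation=cv2.INTER_CUBIC);cv2.imwrite('pics/c6.png',a[:600])
E
```

```text
time_s: 10.4
contact_force: [-9.5, 0.3, 23.8]
time_s: 10.9
contact_force: [-10.2, -0.9, 23.2]
time_s: 11.4
contact_force: [-9.0, -1.5, 22.7]
scene0 s5 13.510357 2321
s5 s6 2.1031122 1
shut 0.123 [-0.042  0.123  0.158] px row,col 173.8 306.0
shut -0.123 [-0.042 -0.123  0.158] px row,col 234.6 229.1
half 0.123 [-0.039  0.123  0.179] px row,col 169.5 307.5
half -0.123 [-0.039 -0.123  0.179] px row,col 231.1 229.1
stop 0.123 [-0.033  0.123  0.2  ] px row,col 165.7 309.7
stop -0.123 [-0.033 -0.123  0.2  ] px row,col 228.3 229.8
```

View pics/c6.png

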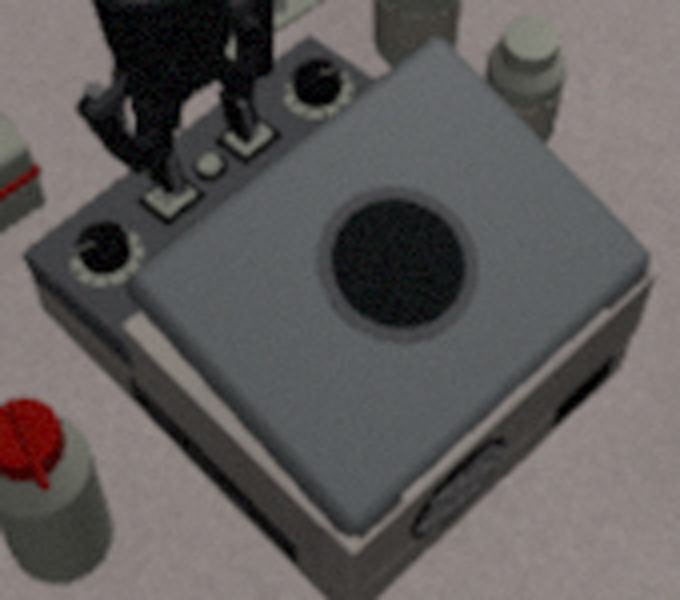

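The lid has stopped moving and its corners match the stop position: top corner at about (168, 309), left corner at (230, 232). Letting go and backing off along the panel normal.

```bash
python3 -m pendant '[0,0,-0.02,0,0,0, 0,0,-0.05,0,0,0, 0,0,-0.1,0,0,0, 0,0,-0.2,0,0,0, 0,0,-0.3,0,0,0]'
python3 -m pendant '[0,0,-0.1,0,0,0, 0,0,-0.2,0,0,0, 0,0,-0.2,0,0,0, 0,0,-0.2,0,0,0, 0,0,-0.2,0,0,0]'
python3 - <<'E'
from h import *
w=bot.capture('wrist'); s=bot.capture('scene'); save(s,'s7')
g=lambda n:cv2.imread('pics/%s.png'%n,0)[195:310,250:370].astype(np.float32)
print(np.abs(g('s6')-g('s7')).mean(),(np.abs(g('s6')-g('s7'))>20).sum())
o=np.zeros((420,800,3),np.uint8);o[:,:560]=w['img'][:,:,::-1];o[:240,560:]=s['img'][120:360,160:400,::-1];cv2.imwrite('pics/c7.png',o)
E
```

```text
time_s: 11.95
tcp_pos: [0.4952, 0.0264, 0.1759]
ee_rot: [-3.14, 0.197, -3.044]
contact_force: [0.1, -0.6, 0.2]
width: 0.0517
gripper_force: 0.0
time_s: 12.45
tcp_pos: [0.4834, 0.0254, 0.2333]
ee_rot: [-3.14, 0.197, -3.044]
contact_force: [0.5, -0.8, -0.6]
width: 0.0516
gripper_force: 0.0
2.6965942 19
```

View pics/c7.png

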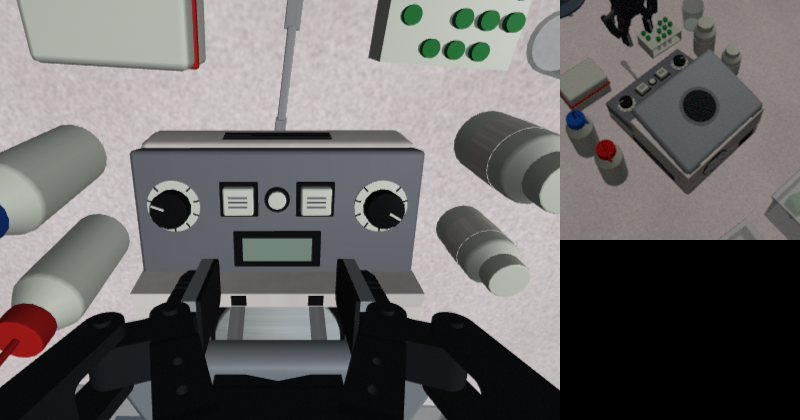

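The lid stands open with both catches showing at (300, 238) and (300, 315). The keys are out, the knobs are as they were set, and nothing around the centrifuge has moved.

```bash
python3 -c "
from plant import bot; print(bot.job_done())"
```

```text
the job is handed in; nothing more can be done
None
```

I pressed both release keys in together and held them until the lid had risen to its stop, then let them spring back; in the last pictures the spin key, the knobs and the things around the centrifuge are unchanged, and I handed the job in at about 12.6 s; no verdict came back.

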